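Level the pantry shelf board with its screw foot and hold the spirit level down

TASK

Take the spirit level out of the open drawer and lay it gently, flat and lengthwise, on the low walnut shelf board, let go of it, and turn the knob of the board's levelling foot until the bubble rests between the two black lines. Then press the level firmly down on the board from above and finish like that, still pressing with the bubble centred, so that I can tighten the cleat screws. Leave the other kitchen tools where they lie in the drawer.

Things in the scene. Friction and masses are not known exactly. Their poses are not given: they have to be found in the camera images.
- level: spirit level, 200 mm long, 24 wide, 40 high, about 0.28 kg, aluminium and blue, black end caps; starts upright on its base in the drawer, roughly across it. Origin: centre of its base; x along its length, z up. Flat flanks: can be gripped across the 24 mm at mid length. The yellow-green vial fills the middle 52 mm of the top; the rest of the top is flat and solid, for pressing
- vial (a point): middle of the vial, on the level's top, 40 mm above its base; axes as the level's
- bubble (a joint): the bubble's offset from the vial's middle, in m, positive towards the level's +x end; range -0.011 to 0.011. The whitish bubble, 14 mm long, is between the two black lines (19 mm apart) within +/-0.0025. It floats to the higher end, 1.15 mm per milliradian of tilt, and takes about 2 s to come to rest
- shelf: low walnut shelf board to be levelled, 355 mm long, 160 wide, 22 thick, top 110 mm above the counter. Origin: on its top face, mid width, at its cleat end by the drawer cabinet; it runs from there along -y, x across, z up. It rests on a cleat at the origin and on the levelling foot 310 mm away, whose end starts 1 to 3 mm too low. It does not sink noticeably when pressed
- level_spot (a point): point on the board's top face, mid width, 140 mm from the origin of the board: a good place for the middle of the level; axes as the board's
- knob (a point): fluted black knob on the levelling foot, 40 mm across, 30 high, axis vertical; this point: on the axis at half its height, 35 mm above the board. Clockwise from above raises the foot's end of the board by 4 mm a turn and sends the bubble about 15 mm a turn (2.4 mm per rad) towards that end; the knob keeps its height, turns lightly (0.06 N m), several turns both ways, and stays where left
- unit: walnut drawer cabinet with its drawer pulled out, one fixed piece. Origin on the counter, front corner beside the board; the drawer lies to +y and sticks out 278 mm to -x (to the robot). Above the counter: drawer floor 18 mm, drawer sides 78, drawer front 90, cabinet top 110. Open inside of the drawer: x -0.26 to 0, y 0.032 to 0.392 here
- ramekin: white ceramic ramekin, 62 mm across, 40 mm high, standing in the drawer; origin under its centre; stays put
- spatula: spatula with red silicone blade and wooden handle, 250 mm, lying across the drawer behind the level; stays put
- whisk: steel whisk, 220 mm, lying across the drawer behind the spatula; stays put
- can_opener: aluminium can opener, 160 mm, lying along x at the drawer's +y end; stays put
There are look-alikes about, which are no part of the job. Leave any red look-alike of the level alone.

How it is judged:
By the outcome, as a careful person would: the job done as asked, in the order asked, and still so for the second after the job is handed in, while the arm keeps its last pose, push and grip.
It also fails if it takes over 72 s, if anything falls off the work surface, if the arm or the gripper's body presses on something with over 40 N, if the wrist force passes 120 N, or if a joint passes its speed limit or range.

ROBOT

A 6-joint arm with a two-finger parallel gripper is mounted at the origin on the work surface. World frame = base frame: x ahead of the robot, y to its left, z up, the work surface at z = 0. Lengths are in m, angles in rad, forces in N, time in s.
With the tool pointing down it reaches from about 0.3 to 0.875 m from the base axis. Payload 6.4 kg.
Tool frame: the origin (TCP) lies between the finger pads; the fingertips stand 25 mm ahead of it and the grasp point (between the pads) lies 6 mm ahead of it; z points along the fingers, y is the line along which they close (so a half turn about z gives the same grasp; the last joint's range is limited). The gripper opens to 85 mm and grips with 20 to 120 N. Pads are 22 mm wide; open, the fingers measure 114 mm over their backs; the gripper's body (76 mm by 85 mm) begins 54 mm behind the grasp point. The pads swing forward as they close: fully open they stand 13 mm farther back than shut.
Start: joints at [-1.399, 0.181, 1.607, -0, 1.354, -0.206], TCP at [0.212, -0.534, 0.256] pointing down, gripper open.
Joint ranges: [-2.99, 2.99], [-0.89, 2.07], [0.3, 2.58], [-1.14, 4.28], [0, 2.63], [-3.12, 3.12]. Speed limits (rad/s): [2.57, 2.57, 3.01, 3.14, 3.14, 3.14].

INTERFACE

Orientations are given as a unit quaternion [w, x, y, z].
In Python, from bench import ctrl gives the robot as it stands.
- The arm moves only by the tool servo_tool, never from a script. Its argument "series" is text: rows parted by semicolons, each of 7 numbers parted by spaces: the gripper command: -1 is fully open, 1 is shut, values between are in proportion, then the shift along the tool's x, y, z in m, then the turn, a rotation vector about the tool's x, y, z in degrees. A call has 1 to 12 rows; each row is the pose to reach, as a shift and turn from the pose commanded when the call began, along the tool's axes at that moment; what a row does not reach only later rows make up. A row lasts 1/12 s, in which the tool goes at most 41.7 mm and 7.16 degrees, less where a joint would pass 70% of its speed; a pose out of reach is approached as far as the arm can. A call with a gripper value outside its range is refused whole. The fingers move at their own pace and stop on an object; the grip force is fixed at half the most. Time passes only in rows, so rows that repeat a pose let the fingers close. It gives the time, the measured TCP pose, the force, the opening and the grip force at its end, in the units of the state.
- ctrl.get_obs(): the state, without advancing time (a new reading comes with each control period).
- ctrl.camera(name): name is "scene" or "top" or "wrist"; returns a dict with "img" (384x512x3 uint8, red, green, blue), "z_map" (384x512 float32, m along the optical axis (not along the pixel's ray), 0 where there is no reading), "fovy" (degrees; the focal length in pixels is half the picture's height over the tangent of half this angle, whatever the lens; pixels are square), "cx", "cy" (the principal point, pixels), "extrinsics" (4x4, takes a point from camera to world coordinates); the wrist camera has in their place "T_tool_cam" (4x4, takes a point from camera to tool coordinates, whose origin is the TCP and whose axes are the flange's). Camera axes: x right, y down, z forward; pixel columns grow to the right and rows downward; lengths in m; the calibration is good to about 2 mm. A picture is of the moment at which its call begins: read the wrist's pose just before it.
- ctrl.hand_in(): hands the job in; it is judged then, once.
The state is a dict: "time_s": time; "q": joint angles; "dq": joint speeds; "joint_efforts": joint torques, N m; "eef_pos": TCP position; "eef_rot": TCP orientation; "wrist_force": force on the tool from outside, world axes, zero at the start; "torque": the same for the moment, N m; "opening": opening from 0.0 (shut) to 1.0 (fully open); "grasp_force": force on a finger pad.
Only numpy, scipy, OpenCV 4.12 (cv2) and the standard library are available. Lean on these libraries where they do the work, as an engineer would, in place of code of your own. Each camera call takes 0.05 s, during which the arm holds its last target. There are 200 camera calls.

## Working session

There is one attempt and no reset: what is moved stays moved. The work goes in short steps, Python scripts to look and compute and a tool call to move; the robot and the scene stay as the last step left them, time stands still between calls to the robot, and variables do not carry over. Pictures are saved under pics/ and viewed, at most 10 in all, crops included, and the job is handed in when it is done.

Besides the shell and the picture viewer there is one more tool, called after "Request:" as name(argument=value, ...) on one line, values as JSON. servo_tool: Moves the arm, as the interface text tells. Its arguments: {"type":"object","properties":{"series":{"type":"string"}},"required":["series"]}

```bash
mkdir -p pics
cat > h.py <<'E'
import numpy as np, cv2
from scipy.spatial.transform import Rotation as R
from bench import ctrl
def grab(n):
    o=ctrl.get_obs(); c=ctrl.camera(n); h=c["img"].shape[0]
    c["f"]=h/2/np.tan(np.radians(c["fovy"])/2)
    if "extrinsics" in c: T=np.array(c["extrinsics"])
    else:
        W=np.eye(4); q=o["eef_rot"]; W[:3,:3]=R.from_quat([q[1],q[2],q[3],q[0]]).as_matrix(); W[:3,3]=o["eef_pos"]; T=W@np.array(c["T_tool_cam"])
    c["T"]=T; return c
def depthpt(c,u,v):
    z=c["z_map"][int(round(v)),int(round(u))]; p=np.array([(u-c["cx"])/c["f"]*z,(v-c["cy"])/c["f"]*z,z]); return c["T"][:3,:3]@p+c["T"][:3,3]
def plane(c,u,v,h):
    d=c["T"][:3,:3]@np.array([(u-c["cx"])/c["f"],(v-c["cy"])/c["f"],1]); o=c["T"][:3,3]; return o+d*(h-o[2])/d[2]
def save(c,n): cv2.imwrite("pics/"+n,c["img"][:,:,::-1])
E
python3 - <<'E'
from h import *
np.set_printoptions(precision=4,suppress=True)
for n in ["top","scene"]:
    c=grab(n); save(c,n+"0.png"); print(c["f"],c["T"])
o=ctrl.get_obs(); print(o["eef_pos"],o["eef_rot"],o["time_s"]); print(grab("wrist")["T_tool_cam"])
E
```

```text
438.5176274757323 [[ 0.0018 -0.9981  0.0619  0.437 ]
 [-0.9999 -0.0008  0.0159  0.0837]
 [-0.0158 -0.0619 -0.998   1.2426]
 [ 0.      0.      0.      1.    ]]
403.87136655481453 [[ 0.7258  0.4005 -0.5593  1.1004]
 [ 0.6877 -0.4413  0.5764 -0.5616]
 [-0.0159 -0.803  -0.5957  0.7734]
 [ 0.      0.      0.      1.    ]]
[ 0.212  -0.534   0.2555] [-0.0008  0.9822  0.1878  0.    ] 0.1
[[-0.0006 -0.9605 -0.2784  0.0708]
 [ 1.     -0.0006  0.      0.0004]
 [-0.0002 -0.2784  0.9605 -0.1178]
 [ 0.      0.      0.      1.    ]]
```

View pics/top0.png

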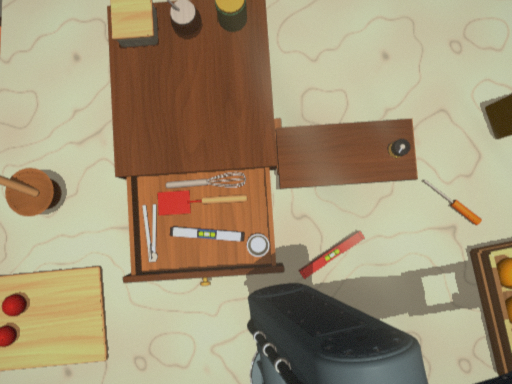

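View pics/scene0.png

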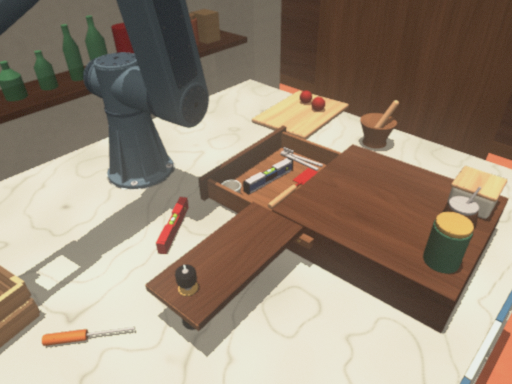

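In the top view, the drawer holds the level (207,234), with black caps, a pale top and a green vial. The ramekin is at (258,245), and the knob is at about (400,148) on the board. These could be mistaken for the level:
- red level at (333,254): the look-alike on the counter
- can opener at (150,232)
- blue and white strip in the scene view at (490,340): outside the drawer

I choose (207,234), and I'll check it in a crop and measure it.

Run:
```python
from h import *
np.set_printoptions(precision=4,suppress=True)
c=grab("top"); im=c["img"]; cv2.imwrite("pics/crop1.png",cv2.resize(im[160:290,100:430,::-1],None,fx=2.4,fy=2.4,interpolation=cv2.INTER_CUBIC))
hsv=cv2.cvtColor(im,cv2.COLOR_RGB2HSV)
m=np.zeros(im.shape[:2],np.uint8); m[222:247,165:245]=1
# not-wood: wood hue ~ 5-20 with sat
wood=(hsv[...,0]<20)&(hsv[...,1]>90)
k=(m>0)&~wood
z=c["z_map"]
n,l,s,ce=cv2.connectedComponentsWithStats(k.astype(np.uint8))
i=1+np.argmax(s[1:,4]); ys,xs=np.where(l==i)
P=[depthpt(c,u,v) for u,v in zip(xs,ys)]; P=np.array(P); print("n",len(P),"z med",np.median(P[:,2]))
r=cv2.minAreaRect(np.array([plane(c,u,v,0.058)[:2] for u,v in zip(xs,ys)],np.float32)*1000); print("level rect mm",r)
g=(hsv[...,0]>25)&(hsv[...,0]<50)&(hsv[...,1]>100)&(m>0); y,x=np.where(g); print("vial px",x.mean(),y.mean(),plane(c,x.mean(),y.mean(),.058))
# shelf
for u,v in [(330,140),(330,175),(290,155),(405,160),(380,150)]: print("shelf",depthpt(c,u,v))
for u,v in [(277,127),(412,119),(417,179),(278,187)]: print("corner",plane(c,u,v,.110))
for u,v in [(400,148),(406,152),(394,150)]: print("knob",depthpt(c,u,v),plane(c,u,v,.160))
print("ram",plane(c,258,245,.058))
for u,v in [(131,279),(282,268),(128,178),(273,168)]: print("drawer",depthpt(c,u,v))
```

```text
n 726 z med 0.05644337275944389
level rect mm ((387.36395263671875, 228.402099609375), (197.25439453125, 27.499061584472656), 85.58549499511719)
vial px 206.07843137254903 233.7058823529412 [0.3871 0.2299 0.058 ]
shelf [ 0.6336 -0.0981  0.1032]
shelf [ 0.5413 -0.0965  0.1081]
shelf [0.5931 0.007  0.1114]
shelf [ 0.5804 -0.2906  0.1077]
shelf [ 0.6062 -0.226   0.11  ]
corner [0.6668 0.0405 0.11  ]
corner [ 0.6873 -0.3101  0.11  ]
corner [ 0.5309 -0.3197  0.11  ]
corner [0.51   0.0382 0.11  ]
knob [ 0.604  -0.2622  0.1582] [ 0.6037 -0.2617  0.16  ]
knob [ 0.5941 -0.277   0.1577] [ 0.5937 -0.2762  0.16  ]
knob [ 0.5996 -0.2485  0.1543] [ 0.5987 -0.2468  0.16  ]
ram [0.3572 0.09   0.058 ]
drawer [0.27   0.4217 0.0891]
drawer [0.3    0.0273 0.0896]
drawer [0.5361 0.4392 0.0747]
drawer [0.565  0.0496 0.0572]
```

View pics/crop1.png

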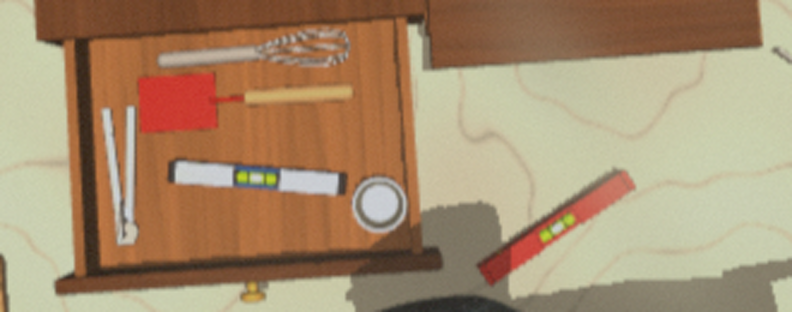

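The crop confirms it: black end caps, a pale top and a green vial, in the drawer beside the ramekin. The red one is outside. I'll move above it.

Request:
servo_tool(series="-0.2 0.444 -0.644 0.06 0 0 -64;-0.2 0.444 -0.644 0.06 0 0 -64;-0.2 0.444 -0.644 0.06 0 0 -64;-0.2 0.444 -0.644 0.06 0 0 -64;-0.2 0.444 -0.644 0.06 0 0 -64;-0.2 0.444 -0.644 0.06 0 0 -64;-0.2 0.444 -0.644 0.06 0 0 -64;-0.2 0.444 -0.644 0.06 0 0 -64;-0.2 0.444 -0.644 0.06 0 0 -64;-0.2 0.444 -0.644 0.06 0 0 -64;-0.2 0.444 -0.644 0.06 0 0 -64;-0.2 0.444 -0.644 0.06 0 0 -64")

```text
time_s: 1.2
eef_pos: [0.3236, -0.0468, 0.2182]
eef_rot: [0.001, 0.734, 0.679, 0.0]
wrist_force: [1.4, -0.4, -0.0]
opening: 0.599
grasp_force: 0.0
```

```bash
cat >> h.py <<'E'
def delta(p,yang):
    "shift (tool axes) and turn to world p, tool down with tool y at world angle yang deg"
    o=ctrl.get_obs(); q=o["eef_rot"]; M=R.from_quat([q[1],q[2],q[3],q[0]]).as_matrix()
    a=np.radians(yang); y=np.array([np.cos(a),np.sin(a),0]); z=np.array([0,0,-1.]); T=np.stack([np.cross(y,z),y,z],1)
    print("t",o["time_s"],"pos",np.round(o["eef_pos"],4),"F",np.round(o["wrist_force"],1),"op",round(float(o["opening"]),3),"gf",np.round(o["grasp_force"],1),"q6",np.round(o["q"],2))
    print("shift",np.round(M.T@(np.array(p)-o["eef_pos"]),4),"turn",np.round(R.from_matrix(M.T@T).as_rotvec(degrees=True),2))
E
python3 -c "
from h import *
delta([.387,.2285,.18],-4.4)"
```

```text
t 1.2 pos [ 0.3236 -0.0468  0.2182] F [ 1.4 -0.4 -0. ] op 0.599 gf 0.0 q6 [-0.51 -0.41  2.22  0.    1.33 -0.44]
shift [0.2793 0.042  0.0381] turn [ 0.09  0.04 -0.01]
```

Request:
servo_tool(series="-0.2 0.279 0.042 0.038 0 0 0;-0.2 0.279 0.042 0.038 0 0 0;-0.2 0.279 0.042 0.038 0 0 0;-0.2 0.279 0.042 0.038 0 0 0;-0.2 0.279 0.042 0.038 0 0 0;-0.2 0.279 0.042 0.038 0 0 0;-0.2 0.279 0.042 0.038 0 0 0;-0.2 0.279 0.042 0.038 0 0 0;-0.2 0.279 0.042 0.038 0 0 0;-0.2 0.279 0.042 0.038 0 0 0;-0.2 0.279 0.042 0.038 0 0 0")

```text
time_s: 2.12
eef_pos: [0.3867, 0.2255, 0.1801]
eef_rot: [0.0, 0.734, 0.679, -0.0]
wrist_force: [-0.1, -0.6, 0.0]
opening: 0.601
grasp_force: 0.0
```

```bash
cat >> h.py <<'E'
def vial(c,h,box=None):
    hsv=cv2.cvtColor(c["img"],cv2.COLOR_RGB2HSV); g=((hsv[...,0]>22)&(hsv[...,0]<55)&(hsv[...,1]>110)&(hsv[...,2]>80)).astype(np.uint8)
    g=cv2.morphologyEx(g,cv2.MORPH_CLOSE,np.ones((15,15))); n,l,s,ce=cv2.connectedComponentsWithStats(g); i=1+np.argmax(s[1:,4])
    ys,xs=np.where(l==i); r=cv2.minAreaRect(np.array([plane(c,u,v,h)[:2] for u,v in zip(xs,ys)],np.float32)*1000)
    print("vial px",ce[i],"rect mm",np.round(r[0],1),np.round(r[1],1),round(r[2],1)); return ce[i]
E
python3 -c "
from h import *
delta([.387,.2285,.052],-4.4)
c=grab('wrist'); save(c,'w1.png'); u=vial(c,.058); print(depthpt(c,*u))"
```

```text
t 2.1167 pos [0.3867 0.2255 0.1801] F [-0.1 -0.6  0. ] op 0.601 gf 0.0 q6 [ 0.26 -0.02  1.99 -0.    1.17  0.34]
shift [3.100e-03 1.000e-04 1.281e-01] turn [-0.    0.02 -0.02]
vial px [260.56138614 183.65346535] rect mm [388.  230.9] [44.2 12.7] 86.0
[0.38816936 0.23183829 0.05855943]
```

View pics/w1.png

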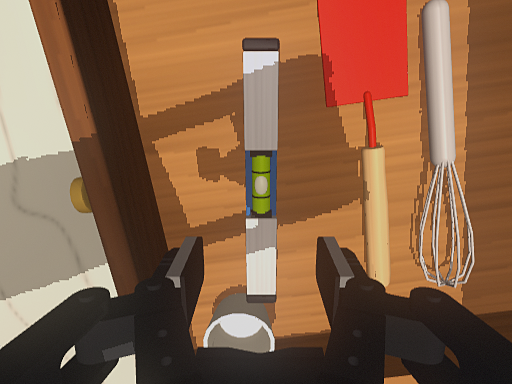

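The wrist view shows the level centred between the fingers, with the vial at (260,184) and the bubble inside it. The spatula and whisk are to the right, clear of the fingers. I'll descend and grip.

Request:
servo_tool(series="-0.2 0.0055 0.001 0.03 0 0 0;-0.2 0.0055 0.001 0.07 0 0 0;-0.2 0.0055 0.001 0.1 0 0 0;-0.2 0.0055 0.001 0.128 0 0 0;-0.2 0.0055 0.001 0.128 0 0 0;-0.2 0.0055 0.001 0.128 0 0 0;0.6 0.0055 0.001 0.128 0 0 0;1 0.0055 0.001 0.128 0 0 0;1 0.0055 0.001 0.128 0 0 0;1 0.0055 0.001 0.128 0 0 0;1 0.0055 0.001 0.128 0 0 0;1 0.0055 0.001 0.128 0 0 0")

```text
time_s: 3.17
eef_pos: [0.3901, 0.2322, 0.0545]
eef_rot: [0.001, 0.733, 0.68, 0.002]
wrist_force: [-0.5, -1.8, 6.5]
opening: 0.271
grasp_force: 60.4
```

Request:
servo_tool(series="1 0 0 -0.01 0 0 0;1 0 0 -0.03 0 0 0;1 0 0 -0.06 0 0 0;1 0 0 -0.1 0 0 0;1 0 0 -0.14 0 0 0;1 0 0 -0.17 0 0 0;1 0 0 -0.17 0 0 0")

```text
time_s: 3.75
eef_pos: [0.3918, 0.2331, 0.2304]
eef_rot: [0.003, 0.733, 0.68, 0.006]
wrist_force: [2.2, 0.5, -1.7]
opening: 0.266
grasp_force: 59.6
```

Run:
```python
from h import *
delta([.5965,-.1,.21],3.3)
c=grab("scene"); im=c["img"]
# board edges from top cam: refine via line fits
c=grab("top"); z=c["z_map"]; f=c["f"]
v,u=np.mgrid[100:200,280:425]
P=np.array([depthpt(c,a,b) for a,b in zip(u.ravel(),v.ravel())]); k=(P[:,2]>.095)&(P[:,2]<.125)
Q=P[k]; g=np.abs(Q[:,2]-.11)<.02
r=cv2.minAreaRect((Q[g,:2]*1000).astype(np.float32)); print(len(Q),r)
k=(P[:,2]>.145)&(P[:,2]<.175); print("knob",k.sum(),P[k].min(0),P[k].max(0),P[k].mean(0))
A=np.c_[Q[:,:2],np.ones(len(Q))]; print("plane",np.linalg.lstsq(A,Q[:,2],rcond=None)[0])
```

```text
t 3.75 pos [0.3918 0.2331 0.2304] F [ 2.2  0.5 -1.7] op 0.266 gf 59.6 q6 [ 0.28 -0.08  1.93  0.    1.27  0.35]
shift [-0.3168  0.2289  0.0218] turn [ 0.77 -0.23 -7.62]
8025 ((598.0673217773438, -139.51797485351562), (160.84335327148438, 356.7797546386719), 3.9621241092681885)
knob 236 [ 0.58641351 -0.28849886  0.14545526] [ 0.62727167 -0.24529391  0.16449447] [ 0.60576178 -0.2649615   0.15870942]
plane [1.51825117e-05 4.31118397e-03 1.09349667e-01]
```

Request:
servo_tool(series="1 -0.03 0.02 0 0 0 -8;1 -0.06 0.045 0 0 0 -8;1 -0.1 0.072 0 0 0 -8;1 -0.135 0.098 0.005 0 0 -8;1 -0.17 0.123 0.01 0 0 -8;1 -0.205 0.148 0.015 0 0 -8;1 -0.24 0.174 0.02 0 0 -8;1 -0.27 0.196 0.025 0 0 -8;1 -0.3 0.218 0.03 0 0 -8;1 -0.312 0.224 0.03 0 0 -8;1 -0.318 0.228 0.03 0 0 -8;1 -0.318 0.228 0.03 0 0 -8")

```text
time_s: 4.85
eef_pos: [0.5904, -0.1038, 0.1894]
eef_rot: [-0.002, 0.685, 0.728, -0.001]
wrist_force: [-1.0, 0.4, -3.2]
opening: 0.271
grasp_force: 59.7
```

Run:
```python
from h import *
delta([.5957,-.102,.150],3.7)
c=grab("wrist"); save(c,"w2.png"); vial(c,.20)
c=grab("top");
P=np.array([depthpt(c,u,v) for u in range(280,420) for v in range(120,195)]); k=(P[:,2]>.185)&(P[:,2]<.215)&(P[:,0]<.62)&(P[:,0]>.57); print(k.sum())
```

```text
t 4.85 pos [ 0.5904 -0.1038  0.1894] F [-1.   0.4 -3.2] op 0.271 gf 59.7 q6 [-0.37  0.3   1.6  -0.    1.24 -0.43]
shift [0.0014 0.0055 0.0394] turn [-0.23 -0.1  -0.2 ]
vial px [259.4848249  288.28171206] rect mm [ 590.4 -100.6] [11.8 41.2] 3.1
244
```

View pics/w2.png

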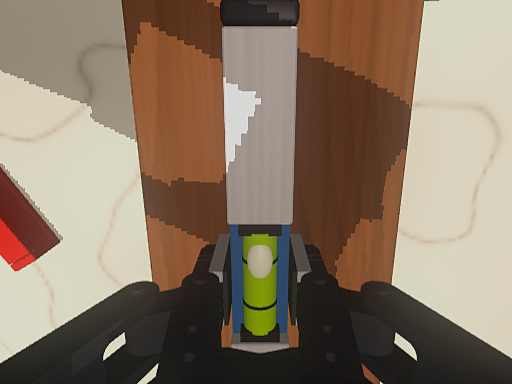

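The level is held straight over the board, with the vial at (260,288) and the board's edges at about 145 and 405. I'll shift 5 mm and lower.

Request:
servo_tool(series="1 0.001 0.0055 0.01 0 0 0;1 0.001 0.0055 0.025 0 0 0;1 0.001 0.0055 0.034 0 0 0;1 0.001 0.0055 0.038 0 0 0;1 0.001 0.0055 0.039 0 0 0;1 0.001 0.0055 0.04 0 0 0;1 0.001 0.0055 0.041 0 0 0;1 0.001 0.0055 0.041 0 0 0")

```text
time_s: 5.62
eef_pos: [0.5971, -0.1012, 0.1515]
eef_rot: [0.0, 0.684, 0.729, 0.0]
wrist_force: [0.0, 0.5, -2.0]
opening: 0.274
grasp_force: 59.8
```

Request:
servo_tool(series="1 0 0 0.0005 0 0 0;1 0 0 0.001 0 0 0;1 0 0 0.0015 0 0 0;1 0 0 0.002 0 0 0;1 0 0 0.0025 0 0 0;1 0 0 0.003 0 0 0;1 0 0 0.003 0 0 0")

```text
time_s: 6.2
eef_pos: [0.5968, -0.1012, 0.1479]
eef_rot: [-0.0, 0.684, 0.729, -0.0]
wrist_force: [-0.4, 0.5, -3.3]
opening: 0.266
grasp_force: 59.8
```

Request:
servo_tool(series="1 0 0 0.0005 0 0 0;1 0 0 0.001 0 0 0;1 0 0 0.0015 0 0 0;1 0 0 0.002 0 0 0;1 0 0 0.002 0 0 0")

```text
time_s: 6.62
eef_pos: [0.5969, -0.1013, 0.1462]
eef_rot: [0.0, 0.684, 0.729, 0.0]
wrist_force: [-1.5, -0.7, -0.6]
opening: 0.268
grasp_force: 60.0
```

Request:
servo_tool(series="1 0 0 0.0004 0 0 0;1 0 0 0.0008 0 0 0;1 0 0 0.0008 0 0 0")

```text
time_s: 6.87
eef_pos: [0.597, -0.1013, 0.1458]
eef_rot: [0.0, 0.684, 0.729, 0.0]
wrist_force: [-1.4, -1.3, 2.7]
opening: 0.269
grasp_force: 60.5
```

Contact made. I'll release and retreat upwards.

Request:
servo_tool(series="0.3 0 0 0.0003 0 0 0;0 0 0 0.0003 0 0 0;-0.2 0 0 0.0003 0 0 0;-0.2 0 0 0.0003 0 0 0;-0.2 0 0 -0.01 0 0 0;-0.2 0 0 -0.04 0 0 0;-0.2 0 0 -0.075 0 0 0;-0.2 -0.02 0 -0.1 0 0 0;-0.2 -0.05 0 -0.11 0 0 0;-0.2 -0.08 0 -0.11 0 0 0;-0.2 -0.08 0 -0.11 0 0 0;-0.2 -0.08 0 -0.11 0 0 0")

```text
time_s: 7.87
eef_pos: [0.6019, -0.1826, 0.2561]
eef_rot: [0.0, 0.685, 0.728, 0.0]
wrist_force: [0.1, 0.2, -0.1]
opening: 0.596
grasp_force: 0.0
```

Run:
```python
from h import *
delta([.606,-.27,.27],3.7)
c=grab("wrist"); save(c,"w3.png"); vial(c,.15)
```

```text
t 7.8667 pos [ 0.6019 -0.1826  0.2561] F [ 0.1  0.2 -0.1] op 0.596 gf 0.0 q6 [-0.48  0.3   1.46  0.    1.38 -0.54]
shift [-0.0875 -0.0012 -0.0138] turn [ 0.05  0.03 -0.2 ]
vial px [259.37680165  76.21482498] rect mm [ 597.1 -103.1] [12.4 43.6] 3.9
```

View pics/w3.png

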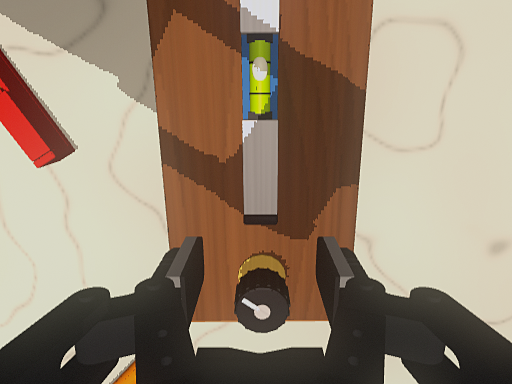

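The level lies straight on the board, with the vial at (260,76) and the bubble towards the far (cleat) end. The knob's top is at about (262,305). I'll measure both.

```bash
cat >> h.py <<'E'
def bubble(c,ce,yaw=3.9,h=.148):
    "profile along the vial's middle (mm along board +y about the vial px), bubble and dark lines"
    hsv=cv2.cvtColor(c["img"],cv2.COLOR_RGB2HSV).astype(float); a=np.radians(yaw); d=np.array([-np.sin(a),np.cos(a)]); n=np.array([d[1],-d[0]])
    p0=plane(c,*ce,h)[:2]; u0,v0=ce; rows=[]
    for v in range(int(v0)-60,int(v0)+60):
        for u in range(int(u0)-30,int(u0)+30):
            if 0<=v<384 and 0<=u<512:
                e=plane(c,u,v,h)[:2]-p0; rows.append([e@d*1000,e@n*1000,*hsv[v,u]])
    A=np.array(rows); k=(abs(A[:,1])<4)&(abs(A[:,0])<24); A=A[k]
    b=A[(A[:,3]<110)&(A[:,4]>120)]; l=A[(A[:,4]<90)]
    print("bubble n",len(b),"mean",b[:,0].mean().round(2),"range",b[:,0].min().round(1),b[:,0].max().round(1))
    hist,ed=np.histogram(l[:,0],np.arange(-24,25,1)); print("dark",{float(x):int(y) for x,y in zip(ed,hist) if y})
E
python3 - <<'E'
from h import *
c=grab("wrist"); u=vial(c,.148); bubble(c,u)
P=np.array([depthpt(c,x,y) for x in range(225,300) for y in range(245,340)]); k=(P[:,2]>.153)&(P[:,2]<.17)
print("knob top",k.sum(),P[k].min(0),P[k].max(0)); print(plane(c,262,305,.16))
E
```

```text
vial px [260.01328021  78.55112882] rect mm [ 597.4 -102.9] [13. 44.] 3.5
bubble n 284 mean 4.72 range -23.2 11.6
dark {-24.0: 22, -23.0: 3, -22.0: 1, -11.0: 10, 20.0: 2, 21.0: 16, 22.0: 13, 23.0: 26}
knob top 2221 [ 0.58804475 -0.28683785  0.15301911] [ 0.62961877 -0.24435218  0.16238667]
[ 0.60852302 -0.25918478  0.16      ]
```

Request:
servo_tool(series="-0.4 -0.04 0 0 0 0 0;-0.4 -0.08 0 0.005 0 0 0;-0.4 -0.0845 0 0.03 0 0 0;-0.4 -0.0845 0 0.06 0 0 0;-0.4 -0.0845 0 0.085 0 0 0;-0.4 -0.0845 0 0.1 0 0 0;-0.4 -0.0845 0 0.1 0 0 0;0 -0.0845 0 0.1 0 0 0;0.3 -0.0845 0 0.1 0 0 0;0.5 -0.0845 0 0.1 0 0 0;0.5 -0.0845 0 0.1 0 0 0;0.5 -0.0845 0 0.1 0 0 0")

```text
time_s: 8.97
eef_pos: [0.6086, -0.2646, 0.1567]
eef_rot: [0.001, 0.684, 0.73, 0.001]
wrist_force: [5.7, 2.7, -3.8]
opening: 0.451
grasp_force: 62.4
```

Request:
servo_tool(series="0.5 0.001 0.001 0 0 0 7;0.5 0.001 0.001 0 0 0 14;0.5 0.001 0.001 0 0 0 21;0.5 0.001 0.001 0 0 0 28;0.5 0.001 0.001 0 0 0 35;0.5 0.001 0.001 0 0 0 42;0.5 0.001 0.001 0 0 0 49;0.5 0.001 0.001 0 0 0 56;0.5 0.001 0.001 0 0 0 63;0.5 0.001 0.001 0 0 0 70;0.5 0.001 0.001 0 0 0 70;0.5 0.001 0.001 0 0 0 70")

```text
time_s: 9.97
eef_pos: [0.6096, -0.2651, 0.1566]
eef_rot: [0.001, 0.979, 0.204, 0.002]
wrist_force: [5.3, -2.4, -5.5]
opening: 0.453
grasp_force: 62.1
```

Request:
servo_tool(series="0.5 0 0 0 0 0 7;0.5 0 0 0 0 0 14;0.5 0 0 0 0 0 21;0.5 0 0 0 0 0 28;0.5 0 0 0 0 0 35;0.5 0 0 0 0 0 42;0.5 0 0 0 0 0 49;0.5 0 0 0 0 0 56;0.5 0 0 0 0 0 63;0.5 0 0 0 0 0 70;0.5 0 0 0 0 0 70;0.5 0 0 0 0 0 70")

```text
time_s: 10.97
eef_pos: [0.6094, -0.2662, 0.1567]
eef_rot: [0.001, 0.919, -0.394, 0.002]
wrist_force: [3.6, -5.7, -6.6]
opening: 0.45
grasp_force: 62.0
```

Request:
servo_tool(series="0 0 0 0 0 0 0;-0.4 0 0 0 0 0 0;-0.4 0 0 0 0 0 0;-0.4 0 0 -0.03 0 0 0;-0.4 0 0 -0.07 0 0 -7;-0.4 0 0 -0.1 0 0 -14;-0.4 0 0 -0.1 0 0 -21;-0.4 0 0 -0.1 0 0 -28;-0.4 0 0 -0.1 0 0 -35;-0.4 0 0 -0.1 0 0 -42;-0.4 0 0 -0.1 0 0 -49;-0.4 0 0 -0.1 0 0 -56")

```text
time_s: 11.97
eef_pos: [0.6083, -0.2642, 0.2562]
eef_rot: [0.0, 0.996, 0.087, 0.0]
wrist_force: [0.1, 0.8, -0.4]
opening: 0.703
grasp_force: 0.0
```

```bash
python3 -c "
from h import *
delta([.602,-.18,.256],3.7)"
```

```text
t 11.9667 pos [ 0.6083 -0.2642  0.2562] F [ 0.1  0.8 -0.4] op 0.703 gf 0.0 q6 [-0.59  0.37  1.37 -0.    1.4   0.81]
shift [ 0.0084 -0.084   0.0001] turn [ 6.000e-02 -0.000e+00 -8.369e+01]
```

Request:
servo_tool(series="-0.4 0.0084 -0.084 0 0 0 -83.7;-0.4 0.0084 -0.084 0 0 0 -83.7;-0.4 0.0084 -0.084 0 0 0 -83.7;-0.4 0.0084 -0.084 0 0 0 -83.7;-0.4 0.0084 -0.084 0 0 0 -83.7;-0.4 0.0084 -0.084 0 0 0 -83.7;-0.4 0.0084 -0.084 0 0 0 -83.7;-0.4 0.0084 -0.084 0 0 0 -83.7;-0.4 0.0084 -0.084 0 0 0 -83.7;-0.4 0.0084 -0.084 0 0 0 -83.7;-0.4 0.0084 -0.084 0 0 0 -83.7;-0.4 0.0084 -0.084 0 0 0 -83.7")

```text
time_s: 12.97
eef_pos: [0.6026, -0.1799, 0.2562]
eef_rot: [0.0, 0.684, 0.73, 0.0]
wrist_force: [0.9, 0.4, -0.6]
opening: 0.701
grasp_force: 0.0
```

Run:
```python
from h import *
delta([.606,-.266,.256],3.7)
c=grab("wrist"); u=vial(c,.148); bubble(c,u); x,y=map(int,u)
cv2.imwrite("pics/v4.png",cv2.resize(c["img"][max(y-65,0):y+65,x-60:x+60,::-1],None,fx=4,fy=4,interpolation=cv2.INTER_CUBIC))
```

```text
t 12.9667 pos [ 0.6026 -0.1799  0.2562] F [ 0.9  0.4 -0.6] op 0.701 gf 0.0 q6 [-0.48  0.3   1.46 -0.    1.38 -0.54]
shift [-0.0861 -0.0022  0.0002] turn [0.05 0.03 0.03]
vial px [258.71604096  80.13993174] rect mm [ 597.5 -102.8] [12.7 44.3] 3.2
bubble n 275 mean -0.61 range -7.9 6.1
dark {-24.0: 12, -23.0: 3, -11.0: 12, 8.0: 13, 9.0: 13, 20.0: 3, 21.0: 16, 22.0: 26, 23.0: 13}
```

View pics/v4.png

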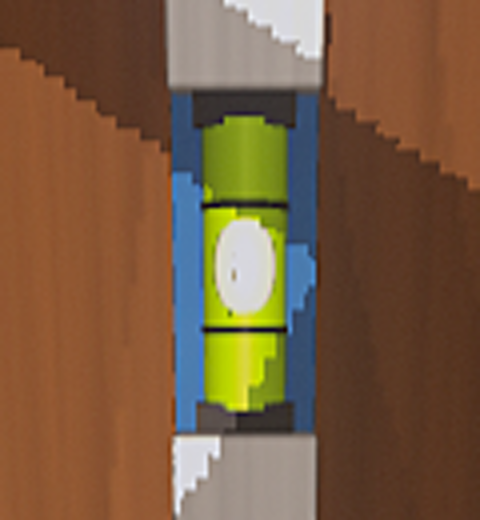

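The bubble, at crop rows 218 to 315, is centred between the lines at rows 205 and 328, both with midpoint about 266.5. Next I press, with the fingers open and straddling the vial along the level.

Request:
servo_tool(series="-1 0.04 0 0 0 0 7;-1 0.077 -0.0007 0 0 0 14;-1 0.077 -0.0007 0 0 0 21;-1 0.077 -0.0007 0.01 0 0 28;-1 0.077 -0.0007 0.02 0 0 35;-1 0.077 -0.0007 0.03 0 0 42;-1 0.077 -0.0007 0.04 0 0 49;-1 0.077 -0.0007 0.046 0 0 56;-1 0.077 -0.0007 0.046 0 0 63;-1 0.077 -0.0007 0.046 0 0 70;-1 0.077 -0.0007 0.046 0 0 77;-1 0.077 -0.0007 0.046 0 0 84")

```text
time_s: 14.02
eef_pos: [0.5974, -0.1032, 0.2099]
eef_rot: [0.0, 0.997, 0.077, 0.0]
wrist_force: [-0.0, -0.4, -0.5]
opening: 1.0
grasp_force: 0.0
```

Run:
```python
from h import *
delta([.597,-.103,.18],-86.3)
c=grab("wrist"); save(c,"w5.png"); vial(c,.15)
```

```text
t 14.0167 pos [ 0.5974 -0.1032  0.2099] F [-0.  -0.4 -0.5] op 1.0 gf 0.0 q6 [-0.37  0.29  1.57 -0.    1.28  1.05]
shift [-0.0004 -0.0003  0.0299] turn [ 0.02 -0.04  5.18]
vial px [258.40226629 219.33286119] rect mm [ 599.7 -102.7] [13.3 43.6] 3.6
```

View pics/w5.png

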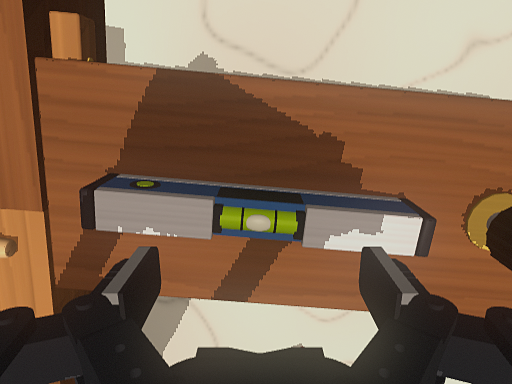

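The level lies under the open fingers, with the vial at (258,219), the bubble centred and solid top under both tips. I'll finish the turn and descend.

Request:
servo_tool(series="-1 0.001 0 0.01 0 0 5.2;-1 0.001 0 0.02 0 0 5.2;-1 0.001 0 0.028 0 0 5.2;-1 0.001 0 0.032 0 0 5.2;-1 0.001 0 0.034 0 0 5.2;-1 0.001 0 0.036 0 0 5.2;-1 0.001 0 0.036 0 0 5.2")

```text
time_s: 14.65
eef_pos: [0.5981, -0.1031, 0.173]
eef_rot: [-0.0, 0.999, 0.037, -0.0]
wrist_force: [0.7, 0.2, 0.4]
opening: 0.999
grasp_force: 0.0
```

Request:
servo_tool(series="-1 0 0 0.001 0 0 0;-1 0 0 0.002 0 0 0;-1 0 0 0.003 0 0 0;-1 0 0 0.004 0 0 0;-1 0 0 0.005 0 0 0;-1 0 0 0.006 0 0 0;-1 0 0 0.006 0 0 0")

```text
time_s: 15.23
eef_pos: [0.5981, -0.1031, 0.167]
eef_rot: [-0.0, 0.999, 0.036, -0.0]
wrist_force: [-0.3, 0.2, -0.2]
opening: 0.998
grasp_force: 0.0
```

Request:
servo_tool(series="-1 0 0 0.0008 0 0 0;-1 0 0 0.0015 0 0 0;-1 0 0 0.0022 0 0 0;-1 0 0 0.003 0 0 0;-1 0 0 0.0037 0 0 0;-1 0 0 0.0045 0 0 0;-1 0 0 0.0045 0 0 0")

```text
time_s: 15.82
eef_pos: [0.5981, -0.103, 0.1625]
eef_rot: [-0.0, 0.999, 0.036, -0.0]
wrist_force: [0.0, 0.9, -0.6]
opening: 1.004
grasp_force: 0.0
```

Request:
servo_tool(series="-1 0 0 0.0005 0 0 0;-1 0 0 0.001 0 0 0;-1 0 0 0.0015 0 0 0;-1 0 0 0.002 0 0 0;-1 0 0 0.0025 0 0 0;-1 0 0 0.0025 0 0 0")

```text
time_s: 16.32
eef_pos: [0.5986, -0.1031, 0.1619]
eef_rot: [0.0, 0.999, 0.036, 0.0]
wrist_force: [-4.3, 1.3, 9.5]
opening: 0.995
grasp_force: 4.8
```

Request:
servo_tool(series="-1 0 0 0.0005 0 0 0;-1 0 0 0.001 0 0 0;-1 0 0 0.0015 0 0 0;-1 0 0 0.002 0 0 0;-1 0 0 0.0025 0 0 0;-1 0 0 0.0025 0 0 0;-1 0 0 0.0025 0 0 0")

```text
time_s: 16.9
eef_pos: [0.5992, -0.1031, 0.1619]
eef_rot: [0.0, 0.999, 0.036, 0.001]
wrist_force: [-8.9, 3.4, 23.0]
opening: 1.007
grasp_force: 11.4
```

Request:
servo_tool(series="-1 -0.0005 0 0.0005 0 0 0;-1 -0.001 0 0.001 0 0 0;-1 -0.001 0 0.0013 0 0 0;-1 -0.001 0 0.0013 0 0 0;-1 -0.001 0 0.0013 0 0 0;-1 -0.001 0 0.0013 0 0 0;-1 -0.001 0 0.0013 0 0 0;-1 -0.001 0 0.0013 0 0 0;-1 -0.001 0 0.0013 0 0 0;-1 -0.001 0 0.0013 0 0 0;-1 -0.001 0 0.0013 0 0 0;-1 -0.001 0 0.0013 0 0 0")

```text
time_s: 17.9
eef_pos: [0.5989, -0.1031, 0.1618]
eef_rot: [0.0, 0.999, 0.036, 0.002]
wrist_force: [-9.4, 4.8, 28.1]
opening: 0.998
grasp_force: 14.1
```

Request:
servo_tool(series="-1 0 0 0 0 0 0;-1 0 0 0 0 0 0;-1 0 0 0 0 0 0;-1 0 0 0 0 0 0;-1 0 0 0 0 0 0;-1 0 0 0 0 0 0;-1 0 0 0 0 0 0;-1 0 0 0 0 0 0;-1 0 0 0 0 0 0;-1 0 0 0 0 0 0;-1 0 0 0 0 0 0;-1 0 0 0 0 0 0")

```text
time_s: 18.9
eef_pos: [0.5989, -0.1031, 0.1618]
eef_rot: [0.0, 0.999, 0.036, 0.002]
wrist_force: [-9.2, 4.0, 28.8]
opening: 1.004
grasp_force: 14.1
```

Run:
```python
from h import *
delta([.598,-.103,.162],-86.3)
c=grab("wrist"); save(c,"w6.png"); u=vial(c,.148); bubble(c,u)
```

```text
t 18.9 pos [ 0.5989 -0.1031  0.1618] F [-9.2  4.  28.8] op 1.004 gf 14.1 q6 [-0.37  0.35  1.6   0.    1.19  1.13]
shift [-0.0009 -0.0002 -0.0002] turn [ 0.06 -0.25  0.47]
vial px [257.34417808 260.54666096] rect mm [ 599.9 -102.7] [13.6 44.3] 3.4
bubble n 370 mean -0.01 range -6.8 6.7
dark {-11.0: 16, -10.0: 32, 8.0: 8, 9.0: 32, 10.0: 1}
```

View pics/w6.png

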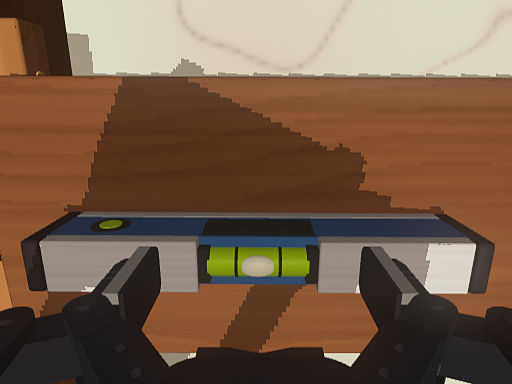

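Both fingertips press on the solid top at about (140,285) and (380,285) with 29 N. The bubble at (258,266) is centred between the lines at 237 and 280, and it is steady. I'll hand in.

```bash
python3 -c "
from bench import ctrl
print(ctrl.hand_in())"
```

```text
the job is handed in; nothing more can be done
None
```

The job is handed in at about 19 s: the level lies flat and lengthwise on the board, the bubble is centred between the lines, and the arm is still pressing it down with about 29 N; the other drawer tools and the red look-alike were not touched.

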